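# Test the stove's connection box and hold its cover ready for the screws

### The arm

A 7-joint arm with a two-finger parallel gripper is mounted at the origin on a cart in front of the work surface, level with it; the furniture and walls round the work are solid. World frame = base frame: x ahead of the robot, y to its left, z up, the work surface at z = 0. Lengths are in m, angles in rad, forces in N, time in s.
With the tool pointing down it reaches from about 0.425 to 0.825 m from the base axis. Payload 3.6 kg.
Tool frame: the origin (TCP) lies midway between the tips of the shut fingers; the grasp point (between the pads) lies 19 mm behind it; z points along the fingers, y is the line along which they close (so a half turn about z gives the same grasp; the last joint's range is limited). The gripper opens to 85 mm and grips with 20 to 120 N. Pads are 22 mm wide; open, the fingers measure 114 mm over their backs; the gripper's body (76 mm by 85 mm) begins 54 mm behind the grasp point. The pads swing forward as they close: fully open they stand 13 mm farther back than shut.
Start: joints at [-1.19, 0.615, -0.013, 1.423, 0.008, 1.103, -0.04], TCP at [0.257, 0.597, 0.231] pointing down, gripper open.
Joint ranges: [-3.12, 3.12], [-0.3, 2.06], [-1.34, 1.32], [0.26, 2.42], [-1.36, 4.5], [0.01, 1.98], [-2.84, 2.84]. Speed limits (rad/s): [2.79, 2.79, 3.14, 3.14, 3.14, 3.14, 3.14].

### API

Orientations are given as a unit quaternion [x, y, z, w].
In Python, from plant import r gives the robot as it stands.
- The arm moves only by the tool hand_motion, called as name(argument=value, ...), one argument or row to a line, values as JSON. Schema: {"type":"object","properties":{"plan":{"type":"array","items":{"type":"number"},"minItems":7,"maxItems":35},"clamp_n":{"type":"number"},"only":{"type":"string"},"quiet":{"type":"boolean"},"lines":{"type":"string"}},"required":["plan"],"additionalProperties":false}. plan is one flat list of numbers that holds 1 to 5 rows one after another, with no inner brackets; each row has 7 numbers: a rotation vector rx, ry, rz in units of 0.05 rad, then dx, dy, dz in units of 50 mm, then the finger opening in m; each row shifts and turns the commanded pose from where the row before left it, along the tool's axes as they then stand; what a row does not reach is not made up. A row lasts 1/12 s, in which the tool goes at most 0.0417 m and 0.125 rad, less where a joint would pass 70% of its speed; a pose out of reach is approached as far as the arm can. The fingers move at their own pace and stop on an object; clamp_n is the grip in N (left out, the last holds). Time passes only in rows, so rows that do not move let the fingers close. The tool returns the time, the measured TCP pose, the force, the opening and the grip force at its end. only (a regular expression) keeps the lines of the reply that match it, lines (a string "A,B") keeps lines A to B, and quiet returns only ok. Input that does not fit is refused with a message, and nothing moves.
- r.get_state(): the state, without advancing time (a new reading comes with each control period).
- r.read_camera(name): name is "side" or "top" or "wrist"; returns a dict with "image" (384x512x3 uint8, red, green, blue), "intrinsics" (3x3 intrinsics, pixels), "R" (3x3) and "t" (3): a world point X has camera coordinates R X + t; the wrist camera has in their place "tool_from_camera" (4x4, takes a point from camera to tool coordinates, whose origin is the TCP and whose axes are the flange's). Camera axes: x right, y down, z forward; pixel columns grow to the right and rows downward; lengths in m; the calibration is good to about 2 mm. A picture is of the moment at which its call begins: read the wrist's pose just before it. There is no depth.
- r.job_done(): hands the job in; it is judged then, once.
The state is a dict: "time_s": time; "joints": joint angles; "dq": joint speeds; "joint_torque": joint torques, N m; "tool_pos": TCP position; "tcp_rot": TCP orientation; "contact_force": force on the tool from outside, world axes, zero at the start; "moment": the same for the moment, N m; "opening": finger opening in m; "grasp_force": force on a finger pad.
Only numpy, scipy, OpenCV 4.12 (cv2) and the standard library are available. Lean on these libraries where they do the work, as an engineer would, in place of code of your own. Each camera call takes 0.05 s, during which the arm holds its last target. There are 200 camera calls.

### The job

Take the voltage tester out of its wooden stand, dip its tip briefly into the middle of the open connection box, well below the rim, and put the tester back upright in its stand. Then pick up the cover plate by its handle and hold it level about 15 mm above the box, never letting it touch the box, turned so that each of its three screw holes shows the whole threaded hole below it. Finish while still holding it there, motionless, for the screws to be put in; leave the salt shaker, kitchen timer and mug where they are.

Things in the scene. Friction and masses are not known exactly. Their poses are not given: they have to be found in the camera images.
- box: open aluminium connection box, fixed, 110 (x) x 76 (y) x 45 mm high, walls and floor 3 mm. Origin: centre of underside, z up. Inside, three round bosses, 16 mm wide, 44 mm high, with 5 mm threaded holes: two at the +x end, one mid -x end. Black cable gland sticks out 20 mm from the -x wall. White terminal strip, 19 mm high, along the +y wall; brass earth bar, 6 mm high, on the floor
- well (a point): middle of the free space in the box, at rim height (45 mm above the box's underside, 8 mm to -y of its centre); free for 18 mm all round it and 39 mm down. Axes as the box. The tip is dipped here
- thread_a (a point): threaded hole of the box at its (43, 26) mm, at rim height
- thread_b (a point): threaded hole of the box at its (43, -26) mm, at rim height
- thread_c (a point): threaded hole of the box at its (-43, 0) mm, at rim height
- plate: loose aluminium cover plate lying flat, 110 (x) x 76 (y) x 4 mm, 120 to 260 g, with a dark steel U-shaped pull handle on top and three 12 mm through holes: two at the +x end (43, +-26 mm), one at the -x end (-43, 0 mm), which match the threaded holes one way round only. Origin: centre of its underside; z up
- handle (a point): middle of the plate handle's straight bar: a round bar of 10 mm diameter along the plate's x, 60 mm between the centre lines of its two posts, its axis 34 mm above the plate's underside (25 mm of free space beneath the bar). Axes as the plate; gripped across, along the plate's y
- hole_a (a point): centre of the plate's hole at (43, 26) mm, on the underside; belongs over thread_a
- hole_b (a point): centre of the plate's hole at (43, -26) mm, on the underside; belongs over thread_b
- hole_c (a point): centre of the plate's hole at (-43, 0) mm, on the underside; belongs over thread_c
- stand: fixed light wooden tester stand: upright tube of 42 mm outer diameter, 75 mm high, on a round foot of 68 mm diameter, with an open bore of 18 mm diameter reaching down to 8 mm above the underside. Origin: centre of the underside
- stand_mouth (a point): centre of the stand's bore at its top, 75 mm above the underside
- tester: black screwdriver-shaped voltage tester, 135 mm long, 60 g, upright in the stand. Origin at the tip, z along the tool to its top. Steel blade 5 mm thick up to 30 mm, sleeve 12 mm thick to 60 mm, guard disc 28 mm wide to 64 mm, round handle 20 mm thick to 135 mm. In the stand the guard rests on the stand's top: tip 15 mm above the stand's underside, 60 mm below its mouth
- tip (a point): tip of the tester
- grip (a point): place to grip on the tester's axis, 112 mm above the tip (23 mm below its top)
- salt_shaker: salt shaker, 44 mm wide, 90 mm tall; not to be disturbed. Origin: underside
- kitchen_timer: round red kitchen timer, 67 mm wide, 67 mm tall; not to be disturbed. Origin: underside
- tea_mug: white mug with a broad band and a handle, 84 mm wide, 91 mm tall; not to be disturbed. Origin: underside

How it is judged:
By the outcome, as a careful person would: the job done as asked, in the order asked, and still so for the second after the job is handed in, while the arm keeps its last pose, push and grip.
It also fails if it takes over 58 s, if anything falls off the work surface, if the arm or the gripper's body presses on something with over 40 N, if the wrist force passes 120 N, or if a joint passes its speed limit or range.

## Working session

There is one attempt and no reset: what is moved stays moved. The work goes in short steps, Python scripts to look and compute and a tool call to move; the robot and the scene stay as the last step left them, time stands still between calls to the robot, and variables do not carry over. Pictures are saved under pics/ and viewed, at most 10 in all, crops included, and the job is handed in when it is done.

```bash
ls; mkdir -p pics; cat > h.py <<'E'
import numpy as np, cv2
from plant import r
from scipy.spatial.transform import Rotation as Ro
def cam(n):
    s=r.get_state(); c=r.read_camera(n); K=np.array(c["intrinsics"])
    if n=="wrist":
        T=np.array(c["tool_from_camera"]); Rt=Ro.from_quat(s["tcp_rot"]).as_matrix()
        Rw=Rt@T[:3,:3]; o=np.array(s["tool_pos"])+Rt@T[:3,3]
    else:
        Rw=np.array(c["R"]).T; o=-Rw@np.array(c["t"])
    return dict(im=np.array(c["image"]),K=K,Rw=Rw,o=o)
def ray(c,uv): return c["Rw"]@np.linalg.inv(c["K"])@np.array([uv[0],uv[1],1.])
def onz(c,uv,z):
    d=ray(c,uv); return c["o"]+d*(z-c["o"][2])/d[2]
def proj(c,X):
    p=c["K"]@(c["Rw"].T@(np.array(X)-c["o"])); return p[:2]/p[2]
def save(c,n,f=1,crop=None):
    im=c["im"]
    if crop: im=im[crop[1]:crop[3],crop[0]:crop[2]]
    cv2.imwrite("pics/"+n,cv2.resize(im[:,:,::-1],None,fx=f,fy=f,interpolation=cv2.INTER_CUBIC))
def st():
    s=r.get_state(); print({k:np.round(s[k],4).tolist() for k in s}); return s
E
python3 - <<'E'
from h import *
s=st(); print(Ro.from_quat(s["tcp_rot"]).as_matrix().round(3))
for n in("top","side"):
    c=cam(n); save(c,n+"1.png",1.5); print(n,c["o"].round(3),c["Rw"].round(3).tolist(),c["K"].tolist())
E
```

```text
pics
plant.py
{'time_s': 0.0, 'joints': [-1.1905, 0.6159, -0.0126, 1.4249, 0.0081, 1.1034, -0.0404], 'dq': [0.0008, 0.0013, 0.001, -0.0032, 0.0018, 0.0006, -0.0009], 'joint_torque': [0.0006, -46.9219, 0.2593, -17.103, 0.0099, 0.0098, -0.0], 'tool_pos': [0.2569, 0.5963, 0.2302], 'tcp_rot': [0.202, 0.9794, -0.0012, -0.0003], 'contact_force': [0.3753, 0.939, -0.1738], 'moment': [-0.0156, -0.013, 0.012], 'grasp_force': 0.0, 'opening': 0.0852}
[[-0.918  0.396 -0.001]
 [ 0.396  0.918 -0.002]
 [-0.    -0.003 -1.   ]]
top [0.448 0.025 1.025] [[0.028, -0.995, 0.097], [-0.998, -0.033, -0.056], [0.059, -0.095, -0.994]] [[372.9328003168222, 0.0, 255.3949682860628], [0.0, 372.9328003168222, 194.50387134580325], [0.0, 0.0, 1.0]]
side [0.479 0.645 0.65 ] [[-0.993, -0.071, 0.091], [-0.115, 0.64, -0.76], [-0.005, -0.765, -0.644]] [[368.95730192040526, 0.0, 254.7953819248384], [0.0, 368.95730192040526, 188.34358487689815], [0.0, 0.0, 1.0]]
```

View pics/top1.png

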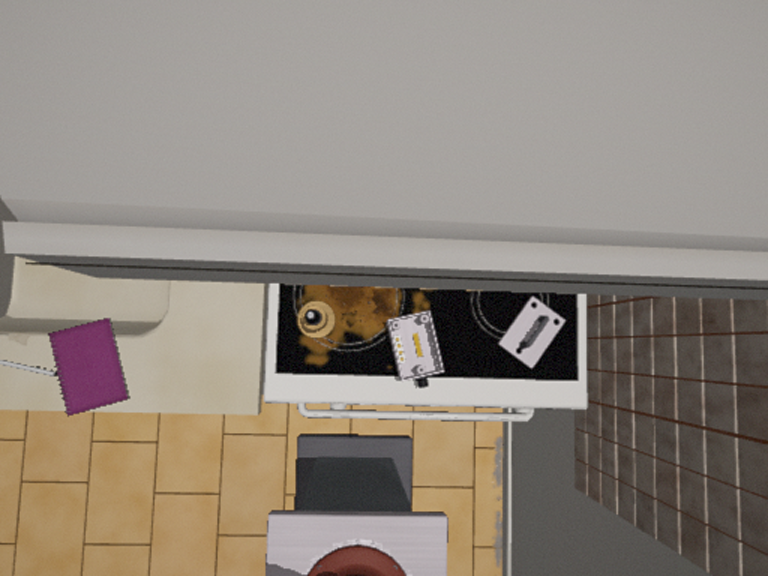

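View pics/side1.png

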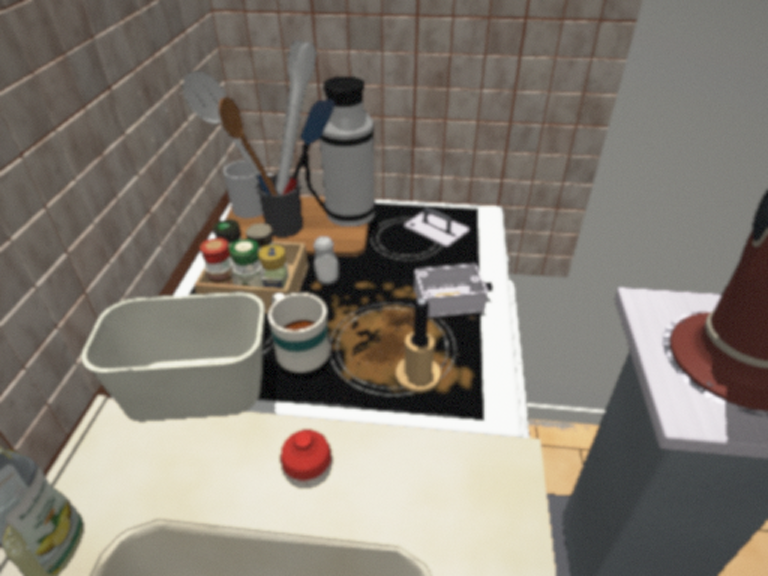

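The top view (1.5×) shows the stand at about (316,320) with the black tester top at (312,316). The box is centred near (416,345) with its gland at (421,382), and the plate is near (533,332) with its two-hole end up (534,303)/(561,321) and its single hole at (505,349). The side view shows the tester, the mug (300,332), the shaker (325,262) and the timer (305,455). Next I'll get rough positions.

```bash
cat >> h.py <<'E'
def tri(c1,u1,c2,u2):
    d1=ray(c1,u1);d2=ray(c2,u2);A=np.stack([d1,-d2],1);k=np.linalg.lstsq(A,c2["o"]-c1["o"],rcond=None)[0]
    p=c1["o"]+d1*k[0];q=c2["o"]+d2*k[1];return (p+q)/2,np.linalg.norm(p-q)
E
python3 - <<'E'
from h import *
t=cam("top");s=cam("side");f=1.5
print("TCP px",proj(t,[.257,.597,.23])*f,"base",proj(t,[0,0,0.])*f)
for n,uv,z in [("stand top",(316,320),.075),("tester top",(312,316),.15),("box",(416,345),.045),("gland",(421,382),.03),("plate 2hA",(534,303),.004),("2hB",(561,321),.004),("1h",(505,349),.004),("handle",(533,332),.034),("edge",(300,270),.0),("hood?",(300,270),.6)]:
    print(n,onz(t,np.array(uv)/f,z).round(3))
for n,uv,z in [("tester top",(422,272),.15),("shaker top",(323,240),.09),("timer",(305,433),.067),("mug",(300,308),.09),("stand",(420,342),.075)]:
    print("side",n,onz(s,np.array(uv)/f,z).round(3))
E
```

```text
TCP px [-88.38379467 478.08625703] base [355.2737245  603.05791124]
stand top [0.489 0.083 0.075]
tester top [0.492 0.085 0.15 ]
box [ 0.451 -0.091  0.045]
gland [ 0.387 -0.103  0.03 ]
plate 2hA [ 0.536 -0.315  0.004]
2hB [ 0.504 -0.367  0.004]
1h [ 0.449 -0.261  0.004]
handle [ 0.481 -0.304  0.034]
edge [0.583 0.12  0.   ]
hood? [0.504 0.064 0.6  ]
side tester top [0.496 0.025 0.15 ]
side shaker top [ 0.674 -0.119  0.09 ]
side timer [0.624 0.255 0.067]
side mug [0.674 0.056 0.09 ]
side stand [0.492 0.091 0.075]
```

The rows are not in the units I measure in: shifts go in units of 50 mm and turns go in units of 0.05 rad. I convert before sending: -0.03 m is -0.6, -0.027 m is -0.54.

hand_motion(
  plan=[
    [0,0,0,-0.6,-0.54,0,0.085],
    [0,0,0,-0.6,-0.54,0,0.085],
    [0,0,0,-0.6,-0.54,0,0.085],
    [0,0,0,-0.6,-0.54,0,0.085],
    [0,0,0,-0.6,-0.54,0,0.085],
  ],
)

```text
refused: plan: the value is too short (schema: minItems 7). Nothing was moved.
```

Refused on format, not on reach. It needs one flat list, 7 numbers to a row, no inner brackets.

hand_motion(
  plan=[0,0,0,-0.6,-0.54,0,0.085,0,0,0,-0.6,-0.54,0,0.085,0,0,0,-0.6,-0.54,0,0.085,0,0,0,-0.6,-0.54,0,0.085,0,0,0,-0.6,-0.54,0,0.085],
)

```text
time_s: 0.62
tool_pos: [0.342, 0.4117, 0.2312]
tcp_rot: [0.202, 0.979, -0.0, 0.0]
contact_force: [2.0, 0.3, -0.1]
opening: 0.0851
grasp_force: 0.0
```

hand_motion(
  plan=[0,0,0,-0.6,-0.54,-0.2,0.085,0,0,0,-0.6,-0.54,-0.2,0.085,0,0,0,-0.6,-0.54,-0.2,0.085,0,0,0,-0.6,-0.54,-0.2,0.085,0,0,0,-0.6,-0.54,-0.2,0.085],
)

```text
time_s: 1.03
tool_pos: [0.4262, 0.2283, 0.2819]
tcp_rot: [0.202, 0.979, 0.0, 0.0]
contact_force: [0.6, 1.0, 0.2]
opening: 0.085
grasp_force: 0.0
```

```bash
python3 - <<'E'
from h import *
c=cam("wrist"); save(c,"w1.png",1.5); print(c["o"],c["Rw"].round(2),c["K"][0,0]); st()
E
```

```text
[0.36082381 0.25598522 0.42448233] [[ 0.4   0.88  0.26]
 [ 0.92 -0.38 -0.11]
 [ 0.    0.28 -0.96]] 283.8633294403884
{'time_s': 1.0833, 'joints': [-0.5611, 0.3008, 0.0572, 1.8106, -0.0098, 1.0274, 0.6472], 'dq': [-0.0498, 0.0178, 0.0106, -0.0019, 0.0179, -0.0485, -0.1891], 'joint_torque': [-12.4309, -26.4566, -9.9232, -15.3569, -2.0611, -0.0756, 0.2769], 'tool_pos': [0.4321, 0.2182, 0.284], 'tcp_rot': [0.2095, 0.9778, -0.0021, 0.004], 'contact_force': [3.1396, -6.0175, 1.2301], 'moment': [-0.4133, -0.2258, 0.0151], 'grasp_force': 0.0, 'opening': 0.0846}
```

View pics/w1.png

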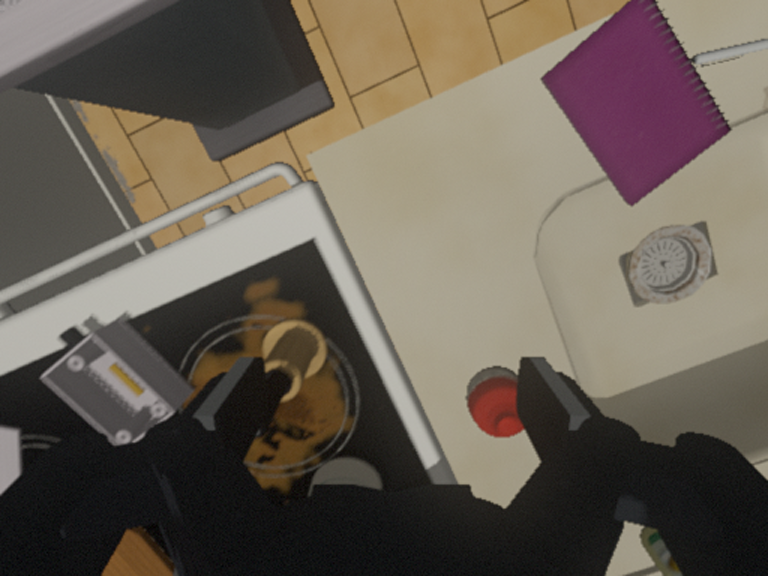

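Wrist view: stand ring near (283,380), box bosses near (75,362), (157,409) and (122,437), gland at (80,325), and the timer at (500,400). The fingers cover the lower part, so I'll move over the area and settle for a better view.

In the tool's units: -0.032 m is -0.64, -0.028 m is -0.56.

hand_motion(
  plan=[0,0,0,-0.64,-0.56,0,0.085,0,0,0,-0.64,-0.56,0,0.085,0,0,0,-0.64,-0.56,0,0.085,0,0,0,-0.64,-0.56,0,0.085,0,0,0,-0.64,-0.56,0,0.085],
)

```text
time_s: 1.5
tool_pos: [0.516, 0.0407, 0.2814]
tcp_rot: [0.202, 0.979, 0.0, 0.0]
contact_force: [0.3, 0.2, 0.3]
opening: 0.0853
grasp_force: 0.0
```

hand_motion(
  plan=[0,0,0,0,0,0,0.085,0,0,0,0,0,0,0.085,0,0,0,0,0,0,0.085,0,0,0,0,0,0,0.085],
)

```text
time_s: 1.83
tool_pos: [0.515, 0.0444, 0.2811]
tcp_rot: [0.2, 0.98, 0.0, -0.001]
contact_force: [0.2, 0.8, 0.4]
opening: 0.0853
grasp_force: 0.0
```

```bash
python3 - <<'E'
from h import *
c=cam("wrist"); save(c,"w2.png",1.5); np.save("w2.npy",c,allow_pickle=True)
E
```

```text
(no output)
```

View pics/w2.png

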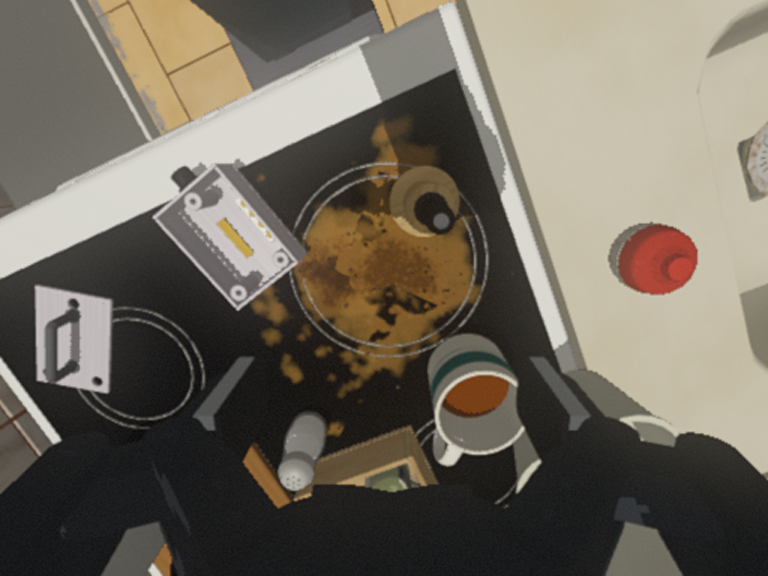

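Excellent view: box rim corners at (153,215), (215,165), (302,262) and (238,308), bosses at (193,201), (281,260) and (238,294), and the tester's grey top at about (442,220). The plate is at left with holes (74,303) and (97,381).

```bash
cat > loc.py <<'E'
from h import *
def dark(c,uv,rad=4,it=3):
    g=cv2.cvtColor(c["im"],cv2.COLOR_RGB2GRAY).astype(float); u,v=uv
    Y,X=np.mgrid[:g.shape[0],:g.shape[1]]
    for _ in range(it):
        m=np.hypot(X-u,Y-v)<=rad; w=np.clip(np.percentile(g[m],60)-g,0,None)*m
        u,v=(w*X).sum()/w.sum(),(w*Y).sum()/w.sum()
    return np.array([u,v])
def fit(P,Q):  # planar rigid fit of local Q to world P: yaw, origin, residual
    P=np.array(P)[:,:2];Q=np.array(Q);p,q=P.mean(0),Q.mean(0);a,b=P-p,Q-q
    y=np.arctan2((b[:,0]*a[:,1]-b[:,1]*a[:,0]).sum(),(a*b).sum());R=np.array([[np.cos(y),-np.sin(y)],[np.sin(y),np.cos(y)]])
    o=p-R@q;return y,o,R,np.linalg.norm(P-(Q@R.T+o),axis=1)
E
python3 - <<'E'
from loc import *
c=np.load("w2.npy",allow_pickle=True).item()
px={"c":(193,201),"a?":(281,260),"b?":(238,294)}
d=[dark(c,np.array(v)/1.5-.17,3) for v in px.values()]; print((np.array(d)*1.5).round(1))
P=[onz(c,u,.044) for u in d]
print(fit(P,[(-.043,0),(.043,.026),(.043,-.026)]))
Cn=[(153,215),(215,165),(302,262),(238,308)]
print(fit([onz(c,np.array(u)/1.5,.045) for u in Cn],[(-.055,-.038),(-.055,.038),(.055,.038),(.055,-.038)]))
u=np.array((442,220))/1.5; print("tester top",onz(c,u,.15))
hsv=cv2.cvtColor(c["im"],cv2.COLOR_RGB2HSV)
save(c,"w2c.png",5,(255,100,315,165))
save(c,"w2d.png",5,(15,180,85,270))
t=cam("top");save(t,"t2.png",6,(180,185,310,265))
E
```

```text
[[192.2 200.7]
 [279.7 259.1]
 [237.9 292.3]]
(np.float64(0.25069544938713395), array([ 0.45125469, -0.08974219]), array([[ 0.96874013, -0.24807773],
       [ 0.24807773,  0.96874013]]), array([9.93290288e-05, 2.93576150e-05, 1.09453785e-04]))
(np.float64(0.24885537722022408), array([ 0.45195919, -0.08799822]), array([[ 0.96919497, -0.24629476],
       [ 0.24629476,  0.96919497]]), array([0.00105956, 0.00285061, 0.00167688, 0.0018834 ]))
tester top [0.4941972  0.08843287 0.15      ]
```

View pics/w2c.png

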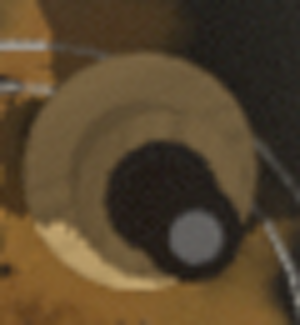

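The box fit is clean (residual 0.1 mm): centre (0.4513, -0.0897), yaw 0.2507. The tester axis is at about (0.4935, 0.087), and the top camera agrees within 2–3 mm.

In the tool's units: 0.0154 m is 0.308, 0.03 m is 0.6.

hand_motion(
  plan=[0,0,0,0.364,0.308,0,0.085,0,0,0,0.364,0.308,0,0.085,0,0,0,0,0,0.6,0.085,0,0,0,0,0,0.6,0.085,0,0,0,0,0,0,0.085],
  clamp_n=50,
)

```text
time_s: 2.35
tool_pos: [0.49, 0.0862, 0.217]
tcp_rot: [0.2, 0.98, -0.002, -0.005]
contact_force: [-0.6, -0.0, -0.9]
opening: 0.0851
grasp_force: 0.0
```

hand_motion(
  plan=[0,0,0,0,0,0,0.085,0,0,0,0,0,0,0.085],
)

```text
time_s: 2.52
tool_pos: [0.4952, 0.0855, 0.2226]
tcp_rot: [0.202, 0.979, 0.0, 0.001]
contact_force: [0.1, -0.2, 0.4]
opening: 0.0849
grasp_force: 0.0
```

```bash
python3 - <<'E'
from h import *
c=cam("wrist"); save(c,"w3.png",1.5); s=st(); print(onz(c,(200,200),.15))
t=cam("top"); save(t,"t3.png",5,(180,175,320,265))
E
```

```text
{'time_s': 2.5667, 'joints': [-0.2855, 0.3967, 0.1006, 1.8581, -0.0501, 0.8859, 1.0031], 'dq': [0.0041, -0.0084, 0.0013, -0.0048, -0.0005, -0.0021, 0.0009], 'joint_torque': [-0.1667, -34.0274, 0.8824, -14.5524, 0.0012, 0.0199, -0.0009], 'tool_pos': [0.4956, 0.0853, 0.223], 'tcp_rot': [0.2019, 0.9794, 0.0006, 0.0016], 'contact_force': [0.0554, -0.4576, 0.9424], 'moment': [-0.0194, -0.0362, 0.0404], 'grasp_force': 0.0, 'opening': 0.0848}
[0.47481737 0.04130258 0.15      ]
```

View pics/w3.png

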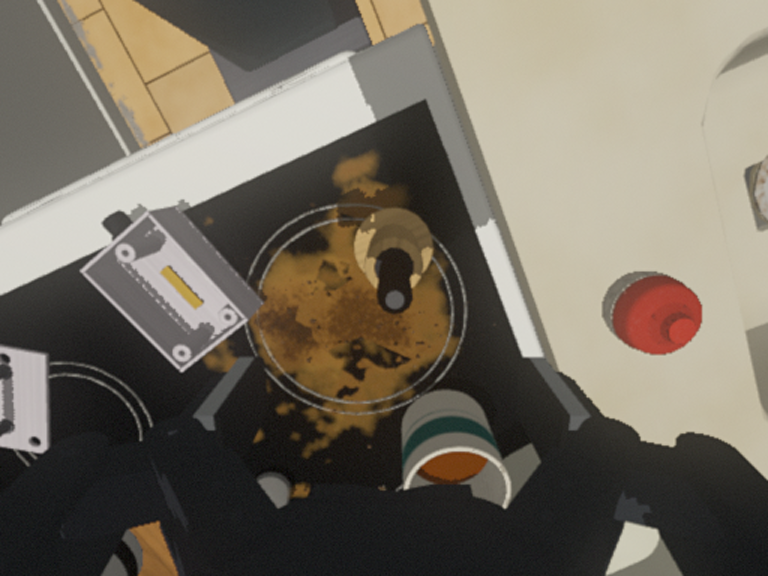

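The tester cap is at (395,299), upright, with the stand behind it. I'll check the cap against the TCP axis.

```bash
python3 - <<'E'
from h import *
c=cam("wrist"); g=cv2.cvtColor(c["im"],cv2.COLOR_RGB2GRAY)[190:210,252:274]
m=(g>70)&(g<140); n,l,s,ce=cv2.connectedComponentsWithStats(m.astype(np.uint8)); print(s,ce)
u=np.array((395,299))/1.5
S=r.get_state();R=Ro.from_quat(S["tcp_rot"]).as_matrix()
p=onz(c,u,.15); print(p, R.T@(p-S["tool_pos"]))
E
```

```text
[[  0   0  22  20 281]
 [  5   3  12  12 113]
 [  0  12   6   7  17]
 [ 15  13   7   7  29]] [[10.09608541  8.6975089 ]
 [10.69911504  8.60176991]
 [ 1.58823529 15.88235294]
 [18.86206897 17.03448276]]
[0.4950037  0.08749772 0.15      ] [0.0016458  0.00186745 0.07296303]
```

In the tool's units: 0.03 m is 0.6, 0.035 m is 0.7.

hand_motion(
  plan=[0,0,0,0.02,0.03,0.7,0.085,0,0,0,0,0,0.7,0.085,0,0,0,0,0,0.6,0.085,0,0,0,0,0,0.3,0.085,0,0,0,0,0,0,0.085],
  clamp_n=50,
)

```text
time_s: 3.08
tool_pos: [0.4924, 0.0863, 0.1041]
tcp_rot: [0.202, 0.979, -0.001, -0.003]
contact_force: [-1.0, -0.6, -0.0]
opening: 0.0851
grasp_force: 0.0
```

hand_motion(
  plan=[0,0,0,0,0,0,0.01,0,0,0,0,0,0,0.01,0,0,0,0,0,0,0.01,0,0,0,0,0,0,0.01,0,0,0,0,0,0,0.01],
)

```text
time_s: 3.5
tool_pos: [0.4947, 0.0869, 0.1074]
tcp_rot: [0.202, 0.979, 0.0, 0.001]
contact_force: [-0.0, 0.4, -0.5]
opening: 0.025
grasp_force: 0.0
```

hand_motion(
  plan=[0,0,0,0,0,0,0.01,0,0,0,0,0,0,0.01,0,0,0,0,0,0,0.01,0,0,0,0,0,0,0.01,0,0,0,0,0,0,0.01],
)

```text
time_s: 3.92
tool_pos: [0.4947, 0.0868, 0.1073]
tcp_rot: [0.202, 0.979, 0.0, 0.001]
contact_force: [0.3, -0.3, 6.1]
opening: 0.0189
grasp_force: 48.6
```

In the tool's units: -0.035 m is -0.7, -0.03 m is -0.6.

hand_motion(
  plan=[0,0,0,0,0,-0.2,0.01,0,0,0,0,0,-0.6,0.01,0,0,0,0,0,-0.7,0.01,0,0,0,0,0,-0.7,0.01,0,0,0,0,0,0,0.01],
)

```text
time_s: 4.33
tool_pos: [0.4982, 0.0873, 0.2232]
tcp_rot: [0.202, 0.979, 0.003, 0.006]
contact_force: [0.1, -0.9, -0.2]
opening: 0.0191
grasp_force: 49.2
```

hand_motion(
  plan=[0,0,0,0,0,0,0.01,0,0,0,0,0,0,0.01],
)

```text
time_s: 4.5
tool_pos: [0.4932, 0.0866, 0.216]
tcp_rot: [0.202, 0.979, -0.0, -0.001]
contact_force: [0.2, -0.4, -0.8]
opening: 0.0189
grasp_force: 49.2
```

```bash
python3 - <<'E'
from h import *
S=st();R=Ro.from_quat(S["tcp_rot"]).as_matrix()
print(R.T@(np.array([.4533,-.0975,S["tool_pos"][2]])-S["tool_pos"]))
s=cam("side");save(s,"s4.png",3,(180,120,400,300))
E
```

```text
{'time_s': 4.5, 'joints': [-0.2893, 0.4041, 0.1012, 1.8695, -0.0521, 0.8717, 1.0014], 'dq': [0.0015, 0.027, -0.0046, 0.0209, 0.001, -0.0017, -0.0002], 'joint_torque': [0.0307, -36.2616, 1.0778, -15.4327, 0.0131, -0.0365, -0.0004], 'tool_pos': [0.4932, 0.0866, 0.216], 'tcp_rot': [0.2019, 0.9794, -0.0002, -0.0006], 'contact_force': [0.1981, -0.4176, -0.8121], 'moment': [-0.0232, -0.0091, -0.0076], 'grasp_force': 49.1578, 'opening': 0.0189}
[-3.62074136e-02 -1.84895820e-01  7.41373841e-05]
```

View pics/s4.png

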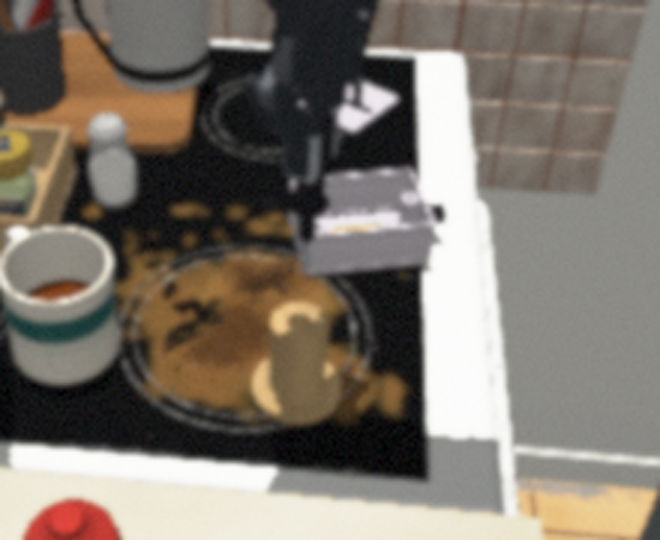

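The stand is empty and the tester hangs clear in the gripper. Next I move over the well.

In the tool's units: -0.037 m is -0.74, -0.0074 m is -0.148.

hand_motion(
  plan=[0,0,0,-0.148,-0.74,0,0.01,0,0,0,-0.148,-0.74,0,0.01,0,0,0,-0.148,-0.74,0,0.01,0,0,0,-0.148,-0.74,0,0.01,0,0,0,-0.148,-0.74,0,0.01],
)

```text
time_s: 4.97
tool_pos: [0.453, -0.0991, 0.2147]
tcp_rot: [0.202, 0.979, -0.0, -0.002]
contact_force: [0.5, -0.0, -0.4]
opening: 0.0185
grasp_force: 49.1
```

hand_motion(
  plan=[0,0,0,0,0,0,0.01,0,0,0,0,0,0,0.01,0,0,0,0,0,0,0.01],
)

```text
time_s: 5.22
tool_pos: [0.4541, -0.0972, 0.2151]
tcp_rot: [0.202, 0.979, 0.0, -0.002]
contact_force: [-0.2, 0.2, -0.4]
opening: 0.0188
grasp_force: 49.2
```

```bash
python3 - <<'E'
from h import *
S=r.get_state();R=Ro.from_quat(S["tcp_rot"]).as_matrix()
print(R.T@(np.array([.4533,-.0975,.112])-S["tool_pos"]))
E
```

```text
[ 0.00025469 -0.00061159  0.10312549]
```

hand_motion(
  plan=[0,0,0,0,0,0.6,0.01,0,0,0,0,0,0.6,0.01,0,0,0,0,0,0.5,0.01,0,0,0,0,0,0.36,0.01,0,0,0,0,0,0,0.01],
)

```text
time_s: 5.63
tool_pos: [0.4523, -0.0949, 0.1096]
tcp_rot: [0.2, 0.98, 0.0, -0.005]
contact_force: [-0.2, 0.5, -0.4]
opening: 0.0189
grasp_force: 49.2
```

hand_motion(
  plan=[0,0,0,0,0,0,0.01,0,0,0,0,0,0,0.01,0,0,0,0,0,0,0.01,0,0,0,0,0,0,0.01],
)

```text
time_s: 5.97
tool_pos: [0.4558, -0.0977, 0.1145]
tcp_rot: [0.202, 0.979, 0.0, 0.001]
contact_force: [0.5, 0.6, -0.2]
opening: 0.0186
grasp_force: 49.2
```

hand_motion(
  plan=[0,0,0,0,0,-0.36,0.01,0,0,0,0,0,-0.5,0.01,0,0,0,0,0,-0.6,0.01,0,0,0,0,0,-0.6,0.01,0,0,0,0,0,0,0.01],
)

```text
time_s: 6.38
tool_pos: [0.4586, -0.0988, 0.2225]
tcp_rot: [0.202, 0.979, 0.0, 0.007]
contact_force: [0.4, -0.2, -0.6]
opening: 0.0187
grasp_force: 49.2
```

hand_motion(
  plan=[0,0,0,0.148,0.74,0,0.01,0,0,0,0.148,0.74,0,0.01,0,0,0,0.148,0.74,0,0.01,0,0,0,0.148,0.74,0,0.01,0,0,0,0.148,0.74,0,0.01],
)

```text
time_s: 6.8
tool_pos: [0.494, 0.0884, 0.2168]
tcp_rot: [0.202, 0.979, 0.0, 0.0]
contact_force: [-0.8, -0.5, -1.5]
opening: 0.0187
grasp_force: 49.2
```

hand_motion(
  plan=[0,0,0,0,0,0,0.01,0,0,0,0,0,0,0.01,0,0,0,0,0,0,0.01,0,0,0,0,0,0,0.01],
)

```text
time_s: 7.13
tool_pos: [0.4937, 0.0849, 0.2164]
tcp_rot: [0.203, 0.979, -0.001, 0.0]
contact_force: [-0.3, -0.2, 0.4]
opening: 0.0188
grasp_force: 49.2
```

```bash
python3 - <<'E'
from h import *
S=r.get_state();R=Ro.from_quat(S["tcp_rot"]).as_matrix()
print(S["tool_pos"],S["tcp_rot"],R.T@(np.array([.4947,.0868,.1073])-S["tool_pos"]))
c=cam("wrist");save(c,"w5.png",1.5)
E
```

```text
[0.49373901 0.08485461 0.21637719] [ 2.03353420e-01  9.79105246e-01 -5.50938403e-04  1.38020142e-05] [-7.94476541e-05  2.28423806e-03  1.09074823e-01]
```

View pics/w5.png

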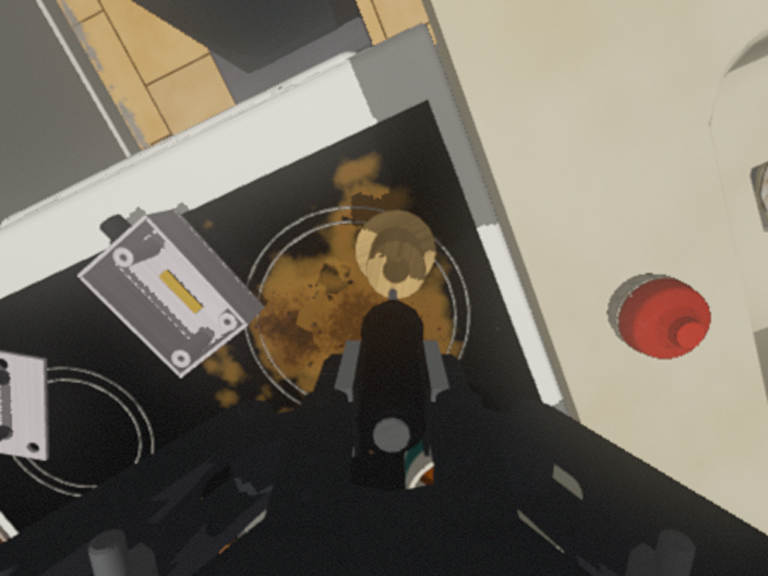

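The tester is held upright with its tip near (393,294), and the stand mouth is visible at about (400,265). I'll check the mouth position against the grasp position.

hand_motion(
  plan=[0,0,0,0,0,0,0.01,0,0,0,0,0,0,0.01],
)

```text
time_s: 7.35
tool_pos: [0.494, 0.0855, 0.2164]
tcp_rot: [0.203, 0.979, -0.0, 0.0]
contact_force: [0.0, -0.5, -0.6]
opening: 0.0187
grasp_force: 49.2
```

```bash
python3 - <<'E'
from h import *
c=cam("wrist");S=r.get_state();R=Ro.from_quat(S["tcp_rot"]).as_matrix()
print(S["tool_pos"],"mouth",onz(c,np.array((400,266))/1.5,.075),"tip",onz(c,np.array((393,294))/1.5,S["tool_pos"][2]-.092))
print(R.T@(np.array([.4947,.0868,.1073])-S["tool_pos"]))
save(c,"w6.png",6,(225,130,305,210))
E
```

```text
[0.49399744 0.08576082 0.21641104] mouth [0.49302485 0.09219758 0.075     ] tip [0.49546367 0.08567904 0.12441104]
[-0.0002164   0.00124945  0.10911088]
```

View pics/w6.png

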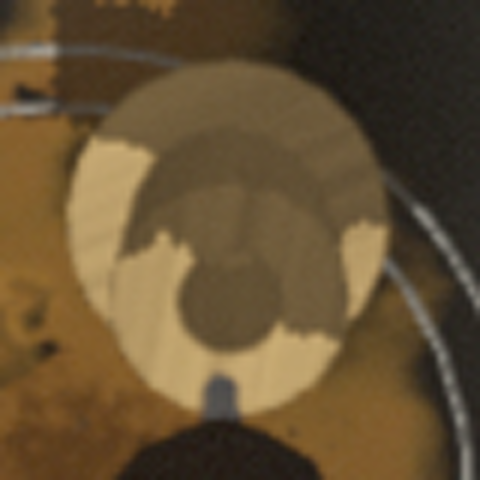

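```bash
python3 - <<'E'
from h import *
c=cam("wrist");S=r.get_state();R=Ro.from_quat(S["tcp_rot"]).as_matrix()
m=onz(c,(263.3,179.8),.075);t=onz(c,(261.8,193),S["tool_pos"][2]-.092)
print("mouth",m,"tip",t,S["tool_pos"]); print("tip->mouth tool",R.T@(m-t),"grasp pose",R.T@(np.array([.4947,.0868,.1073])-S["tool_pos"]))
E
```

```text
mouth [0.49407051 0.0882526  0.075     ] tip [0.4929444  0.08684706 0.12438422] [0.49401711 0.08599498 0.21638422]
tip->mouth tool [-0.00047232  0.00174063  0.04938412] grasp pose [-0.00029995  0.00101779  0.10908417]
```

Both agree to under 1 mm. Now I insert it.

In the tool's units: 0.0012 m is 0.024, 0.02 m is 0.4.

hand_motion(
  plan=[0,0,0,0,0.024,0.4,0.01,0,0,0,0,0,0.3,0.01,0,0,0,0,0,0,0.01,0,0,0,0,0,0,0.01,0,0,0,0,0,0.3,0.01],
)

```text
time_s: 7.87
tool_pos: [0.4972, 0.0881, 0.1691]
tcp_rot: [0.202, 0.979, 0.001, 0.003]
contact_force: [0.9, -0.5, -0.2]
opening: 0.0188
grasp_force: 49.2
```

hand_motion(
  plan=[0,0,0,0,0,0.4,0.01,0,0,0,0,0,0.4,0.01,0,0,0,0,0,0.3,0.01,0,0,0,0,0,0.06,0.01,0,0,0,0,0,0,0.01],
)

```text
time_s: 8.28
tool_pos: [0.4947, 0.0877, 0.1086]
tcp_rot: [0.202, 0.979, -0.0, -0.0]
contact_force: [0.2, -0.2, -1.7]
opening: 0.019
grasp_force: 49.1
```

hand_motion(
  plan=[0,0,0,0,0,0,0.01,0,0,0,0,0,0,0.01,0,0,0,0,0,0,0.01],
)

```text
time_s: 8.53
tool_pos: [0.4954, 0.088, 0.1094]
tcp_rot: [0.202, 0.979, 0.001, 0.001]
contact_force: [-0.1, -1.2, -1.5]
opening: 0.0188
grasp_force: 49.1
```

In the tool's units: 0.0015 m is 0.03.

hand_motion(
  plan=[0,0,0,0,0,0.03,0.01,0,0,0,0,0,0,0.01,0,0,0,0,0,0,0.03,0,0,0,0,0,0,0.045,0,0,0,0,0,0,0.085],
)

```text
time_s: 8.95
tool_pos: [0.4945, 0.0878, 0.1068]
tcp_rot: [0.202, 0.979, -0.0, -0.0]
contact_force: [-0.3, 0.6, 0.6]
opening: 0.0534
grasp_force: 0.0
```

hand_motion(
  plan=[0,0,0,0,0,0,0.085,0,0,0,0,0,0,0.085,0,0,0,0,0,0,0.085,0,0,0,0,0,0,0.085,0,0,0,0,0,0,0.085],
)

```text
time_s: 9.37
tool_pos: [0.4945, 0.0878, 0.1068]
tcp_rot: [0.202, 0.979, -0.0, -0.0]
contact_force: [-0.5, -0.1, -0.6]
opening: 0.0848
grasp_force: 0.0
```

hand_motion(
  plan=[0,0,0,0,0,-0.4,0.085,0,0,0,0,0,-0.7,0.085,0,0,0,0,0,-0.8,0.085,0,0,0,0,0,-0.8,0.085,0,0,0,0,0,-0.7,0.085],
)

```text
time_s: 9.78
tool_pos: [0.4945, 0.0877, 0.2794]
tcp_rot: [0.202, 0.979, 0.0, 0.001]
contact_force: [0.9, 0.3, 0.6]
opening: 0.0849
grasp_force: 0.0
```

hand_motion(
  plan=[0,0,0,-0.24,-0.78,0,0.085,0,0,0,-0.24,-0.78,0,0.085,0,0,0,0,0,0,0.085,0,0,0,0,0,0,0.085,0,0,0,0,0,0,0.085],
)

```text
time_s: 10.2
tool_pos: [0.4854, 0.0069, 0.2767]
tcp_rot: [0.202, 0.979, 0.0, -0.0]
contact_force: [0.8, 0.7, -0.4]
opening: 0.0848
grasp_force: 0.0
```

```bash
python3 - <<'E'
from h import *
c=cam("wrist");save(c,"w7.png",1.5);np.save("w7.npy",c,allow_pickle=True);st()
E
```

```text
{'time_s': 10.25, 'joints': [-0.1627, 0.3137, 0.1376, 1.8177, -0.0508, 1.0141, 1.1605], 'dq': [-0.0159, 0.0061, -0.0133, -0.0023, 0.0041, -0.0005, 0.0], 'joint_torque': [0.7397, -32.2583, 1.4494, -16.247, 0.0601, 0.0096, -0.0015], 'tool_pos': [0.4855, 0.0078, 0.2766], 'tcp_rot': [0.2013, 0.9795, 0.0003, -0.0004], 'contact_force': [0.4777, -0.2525, -0.7312], 'moment': [0.0444, 0.0238, -0.017], 'grasp_force': 0.0, 'opening': 0.0851}
```

View pics/w7.png

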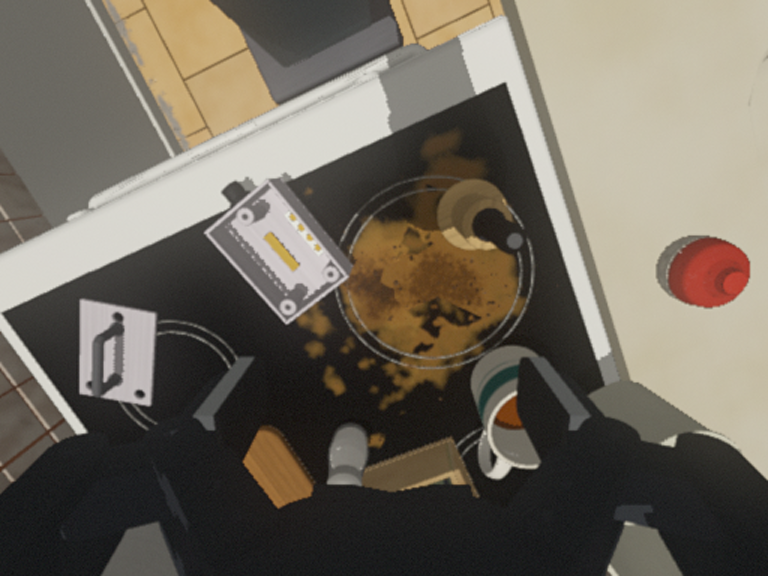

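The tester is back upright in the stand, cap at (514,240). The plate has corners (80,299), (157,312), (151,405), (79,397), a single hole at (118,317) and two holes at (139,394) and (94,386). All 10 views are used, so from here I measure by code only.

```bash
cat >> loc.py <<'E'
def blobs(c,x0,y0,x1,y1,thr,inv=False,amin=8):
    g=cv2.cvtColor(c["im"],cv2.COLOR_RGB2GRAY)[y0:y1,x0:x1]
    m=(g<thr if inv else g>thr).astype(np.uint8)
    n,l,s,ce=cv2.connectedComponentsWithStats(m)
    return m,l,[(s[i].tolist(),(ce[i]+[x0,y0]).round(1).tolist()) for i in range(1,n) if s[i][4]>=amin]
def plate(c,box,z=.004,thr=120):
    x0,y0,x1,y1=box
    m,l,b=blobs(c,*box,thr); i=1+int(np.argmax([cv2.countNonZero((l==k).astype(np.uint8)) for k in range(1,l.max()+1)]))
    cs,_=cv2.findContours((l==i).astype(np.uint8),cv2.RETR_EXTERNAL,cv2.CHAIN_APPROX_NONE)
    h=cv2.convexHull(max(cs,key=cv2.contourArea))[:,0]+[x0,y0]
    W=np.array([onz(c,u,z)[:2] for u in h.astype(float)])
    (cx,cy),wh,a=cv2.minAreaRect((W*1000).astype(np.float32)); return (cx,cy),wh,a,h
E
python3 - <<'E'
from loc import *
c=np.load("w7.npy",allow_pickle=True).item()
for thr in(100,130,160): print(plate(c,(40,190,110,275),thr=thr)[:3])
ds=[dark(c,np.array(u)/1.5,5) for u in [(118,317),(94,386),(139,394)]]; print(np.array(ds)*1.5)
P=[onz(c,u,.003) for u in ds];print(np.round(P,4))
for Q in ([(-.043,0),(.043,-.026),(.043,.026)],[(-.043,0),(.043,.026),(.043,-.026)]): print(fit(P,Q))
g=cv2.cvtColor(c["im"],cv2.COLOR_RGB2GRAY);print(g[196:272:2,50:108:2])
np.set_printoptions(linewidth=200)
E
```

```text
((483.2145080566406, -310.3497009277344), (77.25711059570312, 113.3765640258789), 55.02579116821289)
((482.8908386230469, -310.6444396972656), (76.69760131835938, 111.94901275634766), 54.86438751220703)
((482.68682861328125, -310.8410339355469), (75.42655944824219, 109.42711639404297), 54.76009750366211)
[[117.65846258 318.42211733]
 [ 96.58759521 384.30522307]
 [139.24835892 393.3011302 ]]
[[ 0.4495 -0.2873  0.003 ]
 [ 0.505  -0.3511  0.003 ]
 [ 0.5328 -0.3145  0.003 ]]
(np.float64(-0.5936330747202523), array([ 0.48389932, -0.30957541]), array([[ 0.8289139 ,  0.55937621],
       [-0.55937621,  0.8289139 ]]), array([0.0021187 , 0.00412285, 0.00268145]))
(np.float64(-0.5562043072438241), array([ 0.48360762, -0.31002561]), array([[ 0.84926522,  0.52796646],
       [-0.52796646,  0.84926522]]), array([0.00236686, 0.04962944, 0.04824879]))
[[ 63  61  58 ...  49  48  44]
 [ 59  58  70 ...  48  48  46]
 [ 58  74 178 ...  48  45  45]
 ...
 [ 33  35  36 ...  37  35  39]
 [ 37  36  38 ...  35  32  34]
 [ 34  36  33 ...  35  33  30]]
```

The plate rectangle measures 76.7×112 mm, close to the true 76×110: centre (0.483, -0.3106), yaw about -0.61. I'll move above it, turn by 0.208 rad, and refine.

In the tool's units: -0.0367 m is -0.734, -0.0154 m is -0.308.

hand_motion(
  plan=[0,0,0,-0.308,-0.734,0,0.085,0,0,0,-0.308,-0.734,0,0.085,0,0,0,-0.308,-0.734,0,0.085,0,0,0,-0.308,-0.734,0,0.085,0,0,0,-0.308,-0.734,0,0.085],
  clamp_n=100,
)

```text
time_s: 10.67
tool_pos: [0.4843, -0.1922, 0.2765]
tcp_rot: [0.2, 0.98, 0.0, -0.0]
contact_force: [0.6, 0.1, 0.3]
opening: 0.0853
grasp_force: 0.0
```

hand_motion(
  plan=[0,0,0,-0.308,-0.734,0,0.085,0,0,0,-0.308,-0.734,0,0.085,0,0,0,-0.308,-0.734,0,0.085,0,0,2.08,0,0,0.3,0.085,0,0,2.08,0,0,0.3,0.085],
)

```text
time_s: 11.08
tool_pos: [0.4828, -0.3145, 0.2465]
tcp_rot: [0.307, 0.952, -0.001, 0.001]
contact_force: [0.8, 0.1, -1.3]
opening: 0.0848
grasp_force: 0.0
```

hand_motion(
  plan=[0,0,0,0,0,0,0.085,0,0,0,0,0,0,0.085,0,0,0,0,0,0,0.085],
)

```text
time_s: 11.33
tool_pos: [0.4839, -0.3104, 0.2472]
tcp_rot: [0.3, 0.954, 0.0, 0.0]
contact_force: [1.3, -0.2, -0.0]
opening: 0.0852
grasp_force: 0.0
```

```bash
cat > pl.py <<'E'
from loc import *
np.set_printoptions(linewidth=200,suppress=True,precision=4)
c=cam("wrist");S=r.get_state();R=Ro.from_quat(S["tcp_rot"]).as_matrix()
print(S["joints"][6],S["tool_pos"],R[:2,1])
pc=proj(c,[.483,-.3106,.004]);cs=[proj(c,[.483+a,-.3106+b,.004]) for a in(-.085,.085) for b in(-.085,.085)]
lo=np.clip(np.min(cs,0),0,511).astype(int);hi=np.max(cs,0).astype(int);box=(lo[0],lo[1],min(hi[0],511),min(hi[1],383));print(pc,box)
for thr in(110,140,160):
    (cx,cy),wh,a,h=plate(c,box,thr=thr); print((cx,cy),wh,a,h.min(0),h.max(0))
E
python3 pl.py
```

```text
1.6356038891458629 [ 0.4839 -0.3108  0.2476] [0.5732 0.8194]
[260.4045 162.156 ] (np.int64(172), np.int64(69), np.int64(345), np.int64(240))
(359.3330993652344, -312.8231201171875) (166.21226501464844, 74.20664978027344) 89.99500274658203 [172  69] [273 146]
(358.9994812011719, -317.0508117675781) (73.59252166748047, 156.1388397216797) 0.08442781865596771 [172  69] [266 145]
(363.8529357910156, -317.00299072265625) (156.05511474609375, 63.717044830322266) 89.93441009521484 [172  69] [265 145]
```

```bash
python3 - <<'E'
s=open("loc.py").read()
s=s.replace("m,l,b=blobs(c,*box,thr); i=1+","m,l,b=blobs(c,*box,thr)\n    for e in (l[0],l[-1],l[:,0],l[:,-1]):\n        for k in set(e.tolist())-{0}: l[l==k]=0\n    i=1+")
open("loc.py","w").write(s)
E
cat >> pl.py <<'E'
# holes and bar: dark blobs inside the plate hull
g=cv2.cvtColor(c["im"],cv2.COLOR_RGB2GRAY);M=np.zeros_like(g);cv2.fillConvexPoly(M,h.astype(np.int32),1)
d=((g<90)&(cv2.erode(M,np.ones((3,3)))>0)).astype(np.uint8);n,l,s,ce=cv2.connectedComponentsWithStats(d)
for i in range(1,n):
    if s[i][4]>12: print(s[i],ce[i],onz(c,ce[i],.003)[:2])
E
python3 pl.py
```

```text
1.6353233999462253 [ 0.4837 -0.3111  0.2479] [0.574  0.8189]
[260.6156 161.8066] (np.int64(173), np.int64(68), np.int64(345), np.int64(240))
(489.4481506347656, -315.42303466796875) (77.40457153320312, 127.6124038696289) 54.863834381103516 [232 120] [288 211]
(493.9615173339844, -318.04681396484375) (77.01625061035156, 83.86273193359375) 53.4505729675293 [233 140] [288 200]
(494.27044677734375, -318.7173767089844) (76.3067855834961, 82.49053955078125) 53.45057678222656 [233 141] [288 200]
[258 147   7  10  47] [261.1702 150.9574] [ 0.4713 -0.3015]
[239 189   7   6  35] [241.9143 191.5429] [ 0.5029 -0.357 ]
[276 189   7   6  34] [278.7059 191.5   ] [ 0.5328 -0.3141]
```

The two holes sit 52.3 mm apart (52 expected), giving plate centre (0.4826, -0.3110) and yaw -0.609. The gripper is within 1 mm and 0.2° of that, so I descend and grip.

In the tool's units: 0.04 m is 0.8, 0.036 m is 0.72.

hand_motion(
  plan=[0,0,0,0.016,0,0.72,0.085,0,0,0,0,0,0.8,0.085,0,0,0,0,0,0.8,0.085,0,0,0,0,0,0.8,0.085,0,0,0,0,0,0.6,0.085],
  clamp_n=100,
)

```text
time_s: 11.85
tool_pos: [0.482, -0.3102, 0.059]
tcp_rot: [0.301, 0.953, 0.0, -0.0]
contact_force: [-0.2, -0.2, 0.3]
opening: 0.0851
grasp_force: 0.0
```

hand_motion(
  plan=[0,0,0,0,0,0.4,0.085,0,0,0,0,0,0.3,0.085,0,0,0,0,0,0.2,0.085,0,0,0,0,0,0,0.085,0,0,0,0,0,0,0.085],
)

```text
time_s: 12.27
tool_pos: [0.4827, -0.3114, 0.0164]
tcp_rot: [0.302, 0.953, -0.0, 0.001]
contact_force: [-0.0, -0.7, -0.7]
opening: 0.0851
grasp_force: 0.0
```

hand_motion(
  plan=[0,0,0,0,0,0,0.085,0,0,0,0,0,0,0.03,0,0,0,0,0,0,0.02,0,0,0,0,0,0,0.0,0,0,0,0,0,0,0.0],
)

```text
time_s: 12.68
tool_pos: [0.4823, -0.3114, 0.0164]
tcp_rot: [0.303, 0.953, -0.0, 0.0]
contact_force: [0.3, 0.3, 1.1]
opening: 0.0382
grasp_force: 0.0
```

hand_motion(
  plan=[0,0,0,0,0,0,0,0,0,0,0,0,0,0.0,0,0,0,0,0,0,0.0,0,0,0,0,0,0,0.0,0,0,0,0,0,0,0.0],
)

```text
time_s: 13.1
tool_pos: [0.4821, -0.3113, 0.0161]
tcp_rot: [0.303, 0.953, 0.0, 0.0]
contact_force: [-0.1, 0.2, 4.3]
opening: 0.0067
grasp_force: 97.7
```

hand_motion(
  plan=[0,0,0,0,0,0,0,0,0,0,0,0,0,0.0,0,0,0,0,0,0,0.0,0,0,0,0,0,-0.1,0.0,0,0,0,0,0,-0.2,0.0],
)

```text
time_s: 13.52
tool_pos: [0.4807, -0.3104, 0.0296]
tcp_rot: [0.303, 0.953, 0.0, -0.002]
contact_force: [-0.9, -1.1, -3.5]
opening: 0.0067
grasp_force: 97.7
```

hand_motion(
  plan=[0,0,0,0,0,-0.4,0,0,0,0,0,0,-0.6,0.0,0,0,0,0,0,-0.7,0.0,0,0,0,0,0,-0.4,0,0,0,0,0,0,0,0],
)

```text
time_s: 13.93
tool_pos: [0.4846, -0.3135, 0.1411]
tcp_rot: [0.303, 0.953, -0.001, 0.005]
contact_force: [0.5, 0.2, -1.3]
opening: 0.0066
grasp_force: 97.7
```

hand_motion(
  plan=[0,0,0,0,0,0,0,0,0,0,0,0,0,0],
)

```text
time_s: 14.1
tool_pos: [0.4811, -0.3105, 0.135]
tcp_rot: [0.303, 0.953, 0.0, -0.001]
contact_force: [-0.5, -0.0, -1.2]
opening: 0.0064
grasp_force: 97.7
```

Gripped and lifted (about 1.2–1.5 N more weight). I carry it over the box and turn it.

The rows are not in the units I measure in: shifts go in units of 50 mm and turns go in units of 0.05 rad. I convert before sending: 0.0272 m is 0.544, 0.0253 m is 0.506.

hand_motion(
  plan=[0,0,0,0.506,0.544,0,0,0,0,0,0.506,0.544,0,0,0,0,0,0.506,0.544,0,0,0,0,0,0.506,0.544,0,0,0,0,0,0.506,0.544,0,0],
)

```text
time_s: 14.52
tool_pos: [0.4553, -0.1252, 0.1342]
tcp_rot: [0.303, 0.953, -0.0, -0.002]
contact_force: [1.1, 0.1, -1.1]
opening: 0.0068
grasp_force: 97.8
```

hand_motion(
  plan=[0,0,0,0.506,0.544,0,0,0,0,-2.4,0,0,0,0,0,0,-2.4,0,0,0,0,0,0,-2.4,0,0,0,0,0,0,-2.4,0,0,0,0],
)

```text
time_s: 14.93
tool_pos: [0.4508, -0.0896, 0.1343]
tcp_rot: [0.064, 0.998, 0.0, -0.002]
contact_force: [-0.2, -0.6, -1.6]
opening: 0.0065
grasp_force: 97.9
```

hand_motion(
  plan=[0,0,-2.4,0,0,0,0,0,0,-2.4,0,0,0,0,0,0,-2.4,0,0,0,0,0,0,-0.4,0,0,0,0,0,0,0,0,0,0,0],
)

```text
time_s: 15.35
tool_pos: [0.4511, -0.0903, 0.1347]
tcp_rot: [-0.121, 0.993, 0.001, -0.001]
contact_force: [-0.4, 0.6, -1.9]
opening: 0.0068
grasp_force: 97.9
```

hand_motion(
  plan=[0,0,0,0,0,0,0,0,0,0,0,0,0,0,0,0,0,0,0,0,0],
)

```text
time_s: 15.6
tool_pos: [0.4519, -0.0903, 0.1356]
tcp_rot: [-0.122, 0.993, -0.0, -0.0]
contact_force: [0.0, 0.0, -2.7]
opening: 0.0068
grasp_force: 97.9
```

```bash
python3 - <<'E'
from h import *
st();c=cam("wrist");np.save("w8.npy",c,allow_pickle=True)
for q in [(.043,.026),(.043,-.026),(-.043,0)]:
    y=.2507;R=np.array([[np.cos(y),-np.sin(y)],[np.sin(y),np.cos(y)]]);p=R@q+[.4513,-.0897]
    print(q,proj(c,[*p,.045]).round(),proj(c,[*p,.121]).round())
E
```

```text
{'time_s': 15.6, 'joints': [0.1437, 0.467, 0.0083, 2.0661, -0.0062, 0.6092, 1.9713], 'dq': [-0.001, -0.0038, -0.0022, -0.0021, -0.0001, -0.0003, 0.0036], 'joint_torque': [0.061, -34.8619, 0.3935, -11.2848, 0.0066, 0.0052, -0.0059], 'tool_pos': [0.4519, -0.0903, 0.1356], 'tcp_rot': [-0.1218, 0.9926, -0.0, -0.0003], 'contact_force': [0.0475, 0.0411, -2.6576], 'moment': [-0.0219, -0.0029, -0.0355], 'grasp_force': 97.9288, 'opening': 0.0068}
(0.043, 0.026) [291. 240.] [303. 293.]
(0.043, -0.026) [233. 241.] [222. 293.]
(-0.043, 0) [261. 144.] [262. 160.]
```

```bash
python3 - <<'E'
from h import *
np.set_printoptions(linewidth=250,threshold=100000)
c=np.load("w8.npy",allow_pickle=True).item();g=cv2.cvtColor(c["im"],cv2.COLOR_RGB2GRAY)
print(c["o"])
y=.2443;R=np.array([[np.cos(y),-np.sin(y)],[np.sin(y),np.cos(y)]])
for q in [(-.055,.038),(-.055,-.038),(.055,.038),(.055,-.038)]: print(q,proj(c,[*(R@q+[.4519,-.0903]),.1235]).round(1))
print(g[120:190:3,190:336:4])
print(g[262:316:4,200:325:4])
E
```

```text
[ 0.38300476 -0.10762729  0.27823181]
(-0.055, 0.038) [331.4 140. ]
(-0.055, -0.038) [190.4 140. ]
(0.055, 0.038) [319.6 311.8]
(0.055, -0.038) [202.2 311.9]
[[ 61  62  63  64  67  68  67  68  68  70  70  70  71  71  67  81  72  74  73  72  76 124 214 214 215 215 214 215 175 133 134 132 133 131 132 131 131]
 [ 60  62  65  62  65  68  67  69  68  68  65  70  71  70  70  73  73  84  87  73  72  91 135 148 200 147 200 141 139 135 133 132 133 132 134 132 133]
 [ 59  60  61  63  64  65  67  68  88  86  86  85  88  88  88  71  74  75  80  68  69  83 121 121 119 120 119 118 132 134 133 132 134 132 132 132 131]
 [ 56  58  62  63  63  66  85 137 139 140 116 115 116 116 115 115 115 116 115 113 115 114 115 117 114 114 114 112 115 117 132 132 131 131 131 132 132]
 [ 54  58  59  60  64  61 170 195 195 158 128 130 131 121 119 121 121 119 119 119 119 120 136 137 119 116 116 113 114 113 133 133 132 132 132 132 130]
 [ 57  59  60  62  63  65 146 118 104 120 197 208 167 124 119 122 112 114 117 110 119 152 204 206 120 123 119 108 104 116  94 123 132 132 130 131 131]
 [ 54  54  57  59  59  61 130 127 10
[... 3817 characters left out ...]
 30  29  30  29  27  30  32  28  29  31  30]
 [ 28  31  35  34  35  33  34  35  35  28  34  33  30  31  51  51  53  43  28  25  29  27  29  31  28  27  31  31  30  29  30  32]
 [ 31  36  31  25  31  31  32  32  29  31  31  32  27  28  48  50  54  42  60  27  28  29  28  26  27  30  26  25  26  30  30  29]
 [ 27  31  28  28  31  32  32  29  33  30  28  30  76 111  51  51  49  46 191  28  31  28  31  24  26  31  30  33  25  26  26  26]
 [ 30  29  27  28  30  29  31  27  31  31  26  27 175 150  49  51  49  47 191  28  29  26  30  28  30  26  29  30  27  27  28  26]
 [ 32  32  28  32  30  30  29  26  28  30  27  29  26  20  69  49  52  42  21  30  29  32  28  23  28  30  26  26  27  26  29  26]]
```

Plate edges fall within about 1 px of prediction (near edge row 141 vs 140, sides 190/331 vs 190.4/331.4), and hole_c is near (262,162). So it is level, and turned right to 0.4°. I lower gently to a 15 mm gap.

In the tool's units: 0.0007 m is 0.014, 0.015 m is 0.3, -0.0064 rad is -0.128.

hand_motion(
  plan=[0,0,-0.128,0.008,0.014,0.3,0,0,0,0,0,0,0.3,0,0,0,0,0,0,0.2,0,0,0,0,0,0,0.16,0,0,0,0,0,0,0.1,0],
)

```text
time_s: 16.07
tool_pos: [0.4513, -0.0897, 0.0821]
tcp_rot: [-0.125, 0.992, 0.0, -0.0]
contact_force: [0.3, 0.5, -1.8]
opening: 0.0067
grasp_force: 97.9
```

hand_motion(
  plan=[0,0,0,0,0,0.08,0,0,0,0,0,0,0.04,0,0,0,0,0,0,0,0,0,0,0,0,0,0,0,0,0,0,0,0,0,0],
)

```text
time_s: 16.48
tool_pos: [0.4519, -0.0899, 0.0772]
tcp_rot: [-0.125, 0.992, -0.0, 0.0]
contact_force: [-0.5, 0.1, -1.2]
opening: 0.0069
grasp_force: 97.9
```

hand_motion(
  plan=[0,0,0,0,0,0,0,0,0,0,0,0,0,0,0,0,0,0,0,0,0],
)

```text
time_s: 16.73
tool_pos: [0.4517, -0.0898, 0.077]
tcp_rot: [-0.125, 0.992, -0.0, 0.0]
contact_force: [-0.2, -0.0, -2.3]
opening: 0.0069
grasp_force: 97.9
```

```bash
python3 - <<'E'
from loc import *
np.set_printoptions(linewidth=250,threshold=100000,suppress=True)
S=st();c=cam("wrist");np.save("w9.npy",c,allow_pickle=True);g=cv2.cvtColor(c["im"],cv2.COLOR_RGB2GRAY)
R=Ro.from_quat(S["tcp_rot"]).as_matrix();print("yaw",np.arctan2(-R[0,1],R[1,1]),R[2])
y=.2507;R2=np.array([[np.cos(y),-np.sin(y)],[np.sin(y),np.cos(y)]])
z=S["tool_pos"][2]-.0161;o=np.array([.4513,-.0897])
print("under z",z)
for q in [(-.043,0),(-.055,.038),(-.055,-.038)]: print(q,"plate",proj(c,[*(R2@q+o),z+.004]).round(1),"box",proj(c,[*(R2@q+o),.045]).round(1))
print(g[120:190:2,190:336:4]); print(g[134:176,244:282:1][::2,::2])
E
```

```text
{'time_s': 16.7333, 'joints': [0.1465, 0.5723, 0.0033, 2.1193, -0.0041, 0.4495, 1.9754], 'dq': [0.0002, 0.0023, 0.0001, 0.0022, 0.0011, 0.0008, -0.0001], 'joint_torque': [-0.001, -37.0529, 0.4126, -8.6174, 0.0053, -0.0017, -0.0001], 'tool_pos': [0.4517, -0.0898, 0.077], 'tcp_rot': [-0.1255, 0.9921, -0.0001, 0.0002], 'contact_force': [-0.1863, -0.0074, -2.3103], 'moment': [0.0048, -0.0606, -0.0046], 'grasp_force': 97.9224, 'opening': 0.0069}
yaw 0.2516165876157139 [-0.00038752 -0.00021038 -0.9999999 ]
under z 0.060925513507035095
(-0.043, 0) plate [261.3 161.5] box [261.3 155.7]
(-0.055, 0.038) plate [331.9 139.5] box [324.  136.1]
(-0
[... 6297 characters left out ...]
06 165 118 121 121 124 109 116 173 208 202 186 199 203 203 202 118]
 [208 207 206 135 119 122 131 174 171 189 208 208 198 188 195 190 129 126 116]
 [208 207 197 128 118 121 124 131 208 211 209 190 179 157 187 158 116 117 116]
 [208 206 205 136 117 118 119 118 178 190 181 119 109 116 192 148 118 117 118]
 [207 205 205 158 117 119 116 115 116 114 113 117 114 139 199 118 118 119 115]
 [207 206 206 184 127 117 121 120 116 119 118 119 114 156 188 119 116 117 116]
 [207 204 204 204 181 125 118 120 117 118 118 117 120 116 116 115 118 117 115]
 [206 205 203 202 203 121 111 103  97  98 104 167 151 117 118 115 116 116 116]
 [206 205 203 204 191  99 104 112 111 113 106 101  97 116 116 117 116 115 114]]
```

hole_c is centred at about (261.5,161) against a predicted (261.3,161.5). thread_c shows inside it near (260.5,155) against (261.3,155.7), so alignment is within about 0.5 mm. I trim the last 0.8 mm of height, settle and hand in.

In the tool's units: 0.0008 m is 0.016.

hand_motion(
  plan=[0,0,0,0,0,0.016,0,0,0,0,0,0,0,0,0,0,0,0,0,0,0,0,0,0,0,0,0,0,0,0,0,0,0,0,0],
)

```text
time_s: 17.2
tool_pos: [0.4515, -0.0898, 0.076]
tcp_rot: [-0.125, 0.992, -0.0, -0.0]
contact_force: [-0.1, 0.0, -1.3]
opening: 0.0067
grasp_force: 97.9
```

hand_motion(
  plan=[0,0,0,0,0,0,0,0,0,0,0,0,0,0,0,0,0,0,0,0,0,0,0,0,0,0,0,0,0,0,0,0,0,0,0],
)

```text
time_s: 17.62
tool_pos: [0.4516, -0.0898, 0.076]
tcp_rot: [-0.125, 0.992, -0.0, -0.0]
contact_force: [-0.8, 0.2, -1.5]
opening: 0.0067
grasp_force: 97.9
```

```bash
python3 -c "
from h import *
s=st(); print(r.job_done())"
```

```text
{'time_s': 17.6167, 'joints': [0.1465, 0.5743, 0.0033, 2.12, -0.0041, 0.4473, 1.9754], 'dq': [-0.0007, 0.0005, 0.0006, 0.0002, 0.0009, -0.0002, 0.0015], 'joint_torque': [-0.0, -37.0746, 0.413, -8.56, 0.0052, 0.0005, 0.0], 'tool_pos': [0.4516, -0.0898, 0.076], 'tcp_rot': [-0.1255, 0.9921, -0.0, -0.0], 'contact_force': [-0.8034, 0.2239, -1.5171], 'moment': [-0.0333, 0.0267, -0.0078], 'grasp_force': 97.9225, 'opening': 0.0067}
the job is handed in; nothing more can be done
None
```

I handed the job in at 17.6 s with no verdict returned: the tester was dipped and is back upright in its stand, and the plate is held level and still about 15 mm above the box, with hole_c measured within about 0.5 mm of its thread and the other two holes placed by geometry only, since the gripper hid them.

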